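Pack the tea lights away in the bolted candle case

TASK

Put the loose tea lights away in the wooden candle case: draw the brass-knobbed bolt right back to its stop, slide the lid fully open, set every tea light down flat on the floor of the compartments, slide the lid fully shut and push the bolt home to its stop again. The thin aluminium cups dent easily, so hold them only with the lightest grip and never press them down hard. Leave the bottle, memory stick and matchbox where they are.

Things in the scene. Friction and masses are not known exactly. Their poses are not given: they have to be found in the camera images.
- case: wooden candle case fixed on the desk, 275 mm wide (y); origin on the desk under the centre of its bay; +x leads from the bay to the deck behind it (away from the robot), z up. Bay inside: x -55..55, y -125.5..125.5 mm, floor z 5. Front wall top z 26, side rails (y +-125.5..137.5) top z 34. Deck x 55..185, top z 26. On the -y side a ledge for the bolt: x 45..92, y -137.5..-205.5, top z 26 mm
- cell_1 (a point): floor centre of compartment 1 of the bay, at case x 0, y -102 mm, z 5 mm; axes as the case's. The compartment is 110 mm (x) by 47 mm (y); between compartments stand dividers 4 mm thick with tops at z 17 mm. Any compartment will do
- cell_2 (a point): floor centre of compartment 2 of the bay, at case x 0, y -51 mm, z 5 mm; axes as the case's. The compartment is 110 mm (x) by 47 mm (y); between compartments stand dividers 4 mm thick with tops at z 17 mm. Any compartment will do
- cell_3 (a point): floor centre of compartment 3 of the bay, at case x 0, y 0 mm, z 5 mm; axes as the case's. The compartment is 110 mm (x) by 47 mm (y); between compartments stand dividers 4 mm thick with tops at z 17 mm. Any compartment will do
- cell_4 (a point): floor centre of compartment 4 of the bay, at case x 0, y 51 mm, z 5 mm; axes as the case's. The compartment is 110 mm (x) by 47 mm (y); between compartments stand dividers 4 mm thick with tops at z 17 mm. Any compartment will do
- cell_5 (a point): floor centre of compartment 5 of the bay, at case x 0, y 102 mm, z 5 mm; axes as the case's. The compartment is 110 mm (x) by 47 mm (y); between compartments stand dividers 4 mm thick with tops at z 17 mm. Any compartment will do
- lid (a joint): sliding lid, m: 0 = shut over the bay, 0.116 = fully open against its stop, lying over the deck. Opens along the case's +x; about 1.5 N of friction, stays where it is left. Lid top 32.5 mm above the desk. The bolt, when home, blocks it
- lid_handle (a point): centre of the dark wooden grip bar on the lid: 14 mm thick (case x), 64 mm long (case y), 24 mm high, 32.5 to 56.5 mm above the desk; at case x 0, y 0 when shut; moves along case x with the lid; axes as the case's
- bolt (a joint): locking bolt, m: 0 = home (its tongue lies just behind the shut lid and blocks it), 0.030 = drawn right back to its stop. Draws back along the case's -y; about 1.5 N of friction, stays where it is left. Can go home only with the lid shut
- bolt_knob (a point): centre of the bolt's brass knob, an upright cylinder 16 mm across and 24 mm high, 32.5 to 56.5 mm above the desk; at case x 68.5 mm, y -159.5 mm when home, y -189.5 mm when drawn back; axes as the case's
- light_1: tea light: cream wax in a thin aluminium cup, disc 38 mm across, 15 mm high, about 15 g; origin at the centre of its underside, z up; grasp across any diameter. The cup dents (job failed) if the fingers push on it with more than 80 N, both fingers added up (so grip with at most 30 N a finger), or if it is pressed on the case or lid with over 40 N. May be absent
- light_2: tea light: green wax in a thin aluminium cup, disc 38 mm across, 15 mm high, about 15 g; origin at the centre of its underside, z up; grasp across any diameter. The cup dents (job failed) if the fingers push on it with more than 80 N, both fingers added up (so grip with at most 30 N a finger), or if it is pressed on the case or lid with over 40 N. May be absent
- light_3: tea light: cream wax in a thin aluminium cup, disc 38 mm across, 15 mm high, about 15 g; origin at the centre of its underside, z up; grasp across any diameter. The cup dents (job failed) if the fingers push on it with more than 80 N, both fingers added up (so grip with at most 30 N a finger), or if it is pressed on the case or lid with over 40 N. May be absent
- light_4: tea light: green wax in a thin aluminium cup, disc 38 mm across, 15 mm high, about 15 g; origin at the centre of its underside, z up; grasp across any diameter. The cup dents (job failed) if the fingers push on it with more than 80 N, both fingers added up (so grip with at most 30 N a finger), or if it is pressed on the case or lid with over 40 N. May be absent
- light_5: tea light: cream wax in a thin aluminium cup, disc 38 mm across, 15 mm high, about 15 g; origin at the centre of its underside, z up; grasp across any diameter. The cup dents (job failed) if the fingers push on it with more than 80 N, both fingers added up (so grip with at most 30 N a finger), or if it is pressed on the case or lid with over 40 N. May be absent
- dropper_bottle: amber glass dropper bottle, 33 mm across, 102 mm tall, standing at the back; origin at the centre of its underside; leave alone
- usb_stick: dark memory stick with a silver cap, 18x50x9 mm; origin at the centre of its underside; leave alone
- matchbox: red matchbox, 36x54x16 mm; origin at the centre of its underside; leave alone
Mind the look-alikes: they are no part of the job. Leave any purple or turquoise look-alike of the light_5 alone. What is shaped like the light_1 but blue is not meant.

How it is judged:
By the outcome, as a careful person would: the job done as asked, in the order asked, and still so for the second after the job is handed in, with the robot touching nothing.
Of light_1, light_2, light_3, light_4, light_5 only 3 to 5 are there at a start; the rules pass over those that are not, and their reading is None.
At some moment in a run one of light_1, light_2, light_3, light_4, light_5 may be knocked a few centimetres aside while the robot is not near it.
Once in a run the grip may slacken for a moment while it holds something.
It also fails if it takes over 210 s, if anything falls off the work surface, if the arm or the gripper's body presses on something with over 40 N, if the wrist force passes 120 N, or if a joint passes its speed limit or range.

ROBOT

A 6-joint arm with a two-finger parallel gripper is mounted at the origin on the work surface; the furniture and walls round the work are solid. World frame = base frame: x ahead of the robot, y to its left, z up, the work surface at z = 0. Lengths are in m, angles in rad, forces in N, time in s.
With the tool pointing down it reaches from about 0.225 to 0.875 m from the base axis. Payload 3.4 kg.
Tool frame: the origin (TCP) lies on the centre line of the jaws, within the pads' length; the fingertips stand 17 mm ahead of it and the grasp point (between the pads) lies 2 mm behind it (nose_length is the distance from the TCP to the fingertips, in m); z points along the fingers, y is the line along which they close (so a half turn about z gives the same grasp; the last joint's range is limited). The gripper opens to 85 mm and grips with 20 to 120 N. Pads are 22 mm wide; open, the fingers measure 114 mm over their backs; the gripper's body (76 mm by 85 mm) begins 54 mm behind the grasp point. The pads swing forward as they close: fully open they stand 13 mm farther back than shut.
Start: joints at [-0.121, 0.276, 1.505, -0, 1.361, -0.121], TCP at [0.575, -0, 0.248] pointing down, gripper open.
Joint ranges: [-2.89, 2.89], [-0.75, 2.08], [0.22, 2.7], [-1.18, 4.32], [0.11, 2.71], [-2.7, 2.7]. Speed limits (rad/s): [2.57, 2.57, 3.14, 3.14, 3.14, 3.14].

INTERFACE

Orientations are given as a unit quaternion [w, x, y, z].
In Python, from rig import get_state, get_image, sign_off, find_in, place_of, nose_length gives the robot as it stands.
- The arm moves only by the tool apply_moves, never from a script. Its argument "deltas" is one flat list of numbers, 5 for each row, row after row: the finger opening in mm, from 0 to 85.4, then the shift along the tool's x, y, z in mm, then the turn about the tool's z in degrees. A call has 1 to 12 rows; each row is the pose to reach, as a shift and turn from the pose commanded when the call began, along the tool's axes at that moment; what a row does not reach only later rows make up. A row lasts 1/12 s, in which the tool goes at most 41.7 mm and 7.16 degrees, less where a joint would pass 70% of its speed; a pose out of reach is approached as far as the arm can. A call with a gripper value outside its range is refused whole. The fingers move at their own pace and stop on an object; "squeeze" is the grip in N (left out, the last holds). Time passes only in rows, so rows that repeat a pose let the fingers close. It gives the time, the measured TCP pose, the force, the opening and the grip force at its end, in the units of the state.
- get_state(): the state, without advancing time (a new reading comes with each control period).
- get_image(name): name is "scene" or "side" or "wrist"; returns a dict with "frame" (420x560x3 uint8, red, green, blue), "K" (3x3 intrinsics, pixels), "position" and "orientation" of the camera in the world. Camera axes: x right, y down, z forward; pixel columns grow to the right and rows downward; lengths in m; the calibration is good to about 2 mm. The wrist camera is an equidistant fisheye: a pixel r from the principal point sees the ray r / f radians off the axis. A picture is of the moment at which its call begins. There is no depth.
- sign_off(): hands the job in; it is judged then, once.
Trained networks look in a picture, given as the dict that the camera call returned (one of the last four; its "shot" number tells which), for a name from the list of things; names that differ only in an ending like _2 or _b are one class to them, and where a whole thing is asked for, a point or a joint stands for the part that bears it (a point fixed in the world has none). Each returns a list of dicts, best first, with "score" (0 to 1); they miss things now and then, are a little off and sometimes report something else, mostly with a low value. They report only what shows in the picture. A call takes as long as a camera call. They do not tell look-alikes from the thing itself.
- find_in(query, picture): "point" ([column, row] in pixels, amid what is visible of it).
- place_of(query, picture): "point" ([column, row] in pixels: a listed point, or the origin of a listed thing).
The state is a dict: "clock": time; "qpos": joint angles; "qd": joint speeds; "effort": joint torques, N m; "position": TCP position; "ee_rot": TCP orientation; "contact_force": force on the tool from outside, world axes, zero at the start; "moment": the same for the moment, N m; "width": finger opening in m; "gripper_force": force on a finger pad.
Only numpy, scipy, OpenCV 4.12 (cv2) and the standard library are available. Lean on these libraries where they do the work, as an engineer would, in place of code of your own. Each camera call takes 0.05 s, during which the arm holds its last target. There are 200 camera calls.

## Working session

There is one attempt and no reset: what is moved stays moved. The work goes in short steps, Python scripts to look and compute and a tool call to move; the robot and the scene stay as the last step left them, time stands still between calls to the robot, and variables do not carry over. Pictures are saved under pics/ and viewed, at most 14 in all, crops included, and the job is handed in when it is done.

Besides the shell and the picture viewer there is one more tool, called by a JSON object that holds its "api" and its "payload", one argument or row to a line. apply_moves: Moves the arm, as the interface text tells. Its arguments: {"type":"object","properties":{"deltas":{"type":"array"},"squeeze":{"type":"number"}},"required":["deltas"]}

```bash
mkdir -p pics
cat > h.py <<'E'
import numpy as np, cv2, json
from scipy.spatial.transform import Rotation as R
from rig import *
def rot(q): return R.from_quat(q,scalar_first=True).as_matrix()
def ray(p,uv,fish=False):
    K=np.array(p["K"]);x=(uv[0]-K[0,2])/K[0,0];y=(uv[1]-K[1,2])/K[1,1]
    if fish:
        r=np.hypot(x,y);d=np.array([x/r*np.sin(r),y/r*np.sin(r),np.cos(r)]) if r>1e-9 else np.array([0,0,1.])
    else: d=np.array([x,y,1.])
    return rot(p["orientation"])@d
def at_z(p,uv,z,fish=False):
    d=ray(p,uv,fish);c=np.array(p["position"]);return c+d*(z-c[2])/d[2]
def proj(p,X,fish=False):
    K=np.array(p["K"]);v=rot(p["orientation"]).T@(np.array(X)-np.array(p["position"]))
    if fish:
        r=np.hypot(v[0],v[1]);t=np.arctan2(r,v[2]);a=v[:2]/r*t
    else:a=v[:2]/v[2]
    return [K[0,0]*a[0]+K[0,2],K[1,1]*a[1]+K[1,2]]
def save(p,n,s=1.4): cv2.imwrite(f"pics/{n}.png",cv2.resize(p["frame"][:,:,::-1],None,fx=s,fy=s))
E
python3 - <<'E'
from h import *
np.set_printoptions(precision=4,suppress=True)
s=get_state();print(s["position"],s["ee_rot"],nose_length if not callable(nose_length) else nose_length())
for n in ["scene","side","wrist"]:
    p=get_image(n);save(p,n+"0",1.4 if n!="x" else 1);f=n=="wrist"
    print(n,np.array(p["position"]),p["K"])
    for q,z in [("light_1",.0),("lid_handle",.0445),("bolt_knob",.0445),("cell_1",.005),("cell_5",.005),("cell_3",.005),("case",0),("matchbox",0),("usb_stick",0),("dropper_bottle",0)]:
        for d in place_of(q,p)[:8]:
            if d["score"]>.2: print(q,round(d["score"],2),np.round(d["point"]),at_z(p,d["point"],z,f)[:2])
E
```

```text
[0.5745 0.0001 0.2474] [-0.0007  0.7071  0.7071 -0.0006] 0.017
scene [-0.0321 -0.8849  0.5686] [[524.2251   0.     277.8813]
 [  0.     524.2251 202.6373]
 [  0.       0.       1.    ]]
light_1 0.82 [274. 269.] [ 0.4329 -0.1092]
light_1 0.68 [382. 264.] [ 0.6306 -0.2088]
light_1 0.65 [324. 270.] [ 0.5171 -0.1655]
light_1 0.61 [284. 250.] [ 0.4892 -0.0567]
light_1 0.54 [242. 257.] [ 0.3983 -0.0349]
light_1 0.47 [347. 252.] [ 0.6004 -0.1335]
lid_handle 0.9 [206. 188.] [0.4454 0.2426]
lid_handle 0.52 [192. 192.] [0.406  0.2382]
cell_1 0.92 [197. 194.] [0.4457 0.3057]
cell_1 0.7 [222. 214.] [0.4487 0.1611]
cell_1 0.65 [232. 220.] [0.4546 0.1192]
cell_1 0.59 [190. 194.] [0.4289 0.313 ]
cell_1 0.57 [214. 207.] [0.4497 0.2116]
cell_5 0.92 [197. 194.] [0.4457 0.3057]
cell_5 0.7 [222. 214.] [0.4487 0.1611]
cell_5 0.65 [232. 220.] [0.4546 0.1192]
cell_5 0.59 [190. 194.] [0.4289 0.313 ]
cell_5 0.57 [214. 207.] [0.4497 0.2116]
cell_3 0.92 [197. 194.] [0.4457 0.3057]
cell_3 0.7 [222. 214.] [0.4487 0.1611]
cell_3 0.65 [232. 220.] [0.4546 0.1192]
cell_3 0.59 [190. 194.] [0.4289 0.313 ]
cell_3 0.57 
[... 1833 characters left out ...]
ght_1 0.56 [319. 326.] [ 0.6228 -0.2119]
lid_handle 0.54 [245. 124.] [0.5338 0.0665]
bolt_knob 0.87 [240. 125.] [0.5291 0.0657]
cell_1 0.79 [176.  44.] [0.4492 0.1635]
cell_1 0.68 [173.   2.] [0.4442 0.217 ]
cell_1 0.56 [174.   8.] [0.4452 0.2089]
cell_5 0.79 [176.  44.] [0.4492 0.1635]
cell_5 0.68 [173.   2.] [0.4442 0.217 ]
cell_5 0.56 [174.   8.] [0.4452 0.2089]
cell_3 0.79 [176.  44.] [0.4492 0.1635]
cell_3 0.68 [173.   2.] [0.4442 0.217 ]
cell_3 0.56 [174.   8.] [0.4452 0.2089]
case 0.82 [175.   8.] [0.4446 0.2113]
case 0.6 [175.   4.] [0.4451 0.2164]
matchbox 0.8 [130. 324.] [ 0.3318 -0.2228]
usb_stick 0.43 [380. 300.] [ 0.7057 -0.1689]
dropper_bottle 0.95 [378. 232.] [ 0.6909 -0.0665]
```

View pics/wrist0.png

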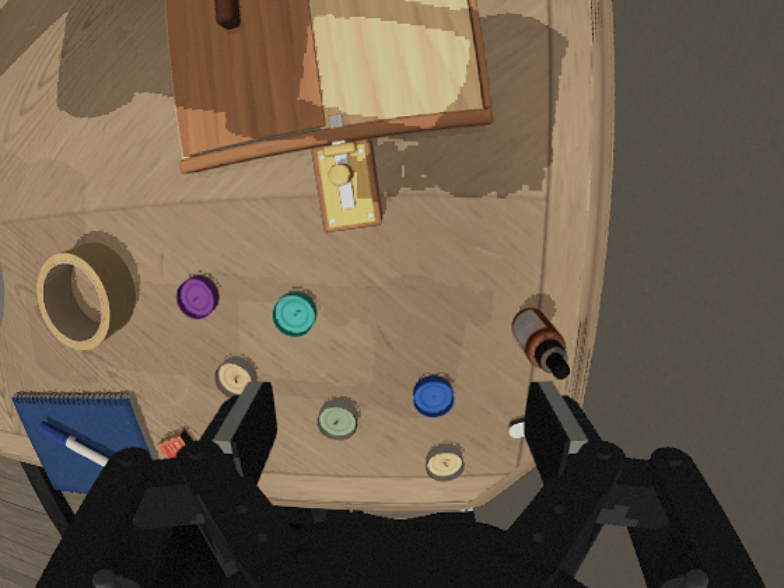

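View pics/side0.png

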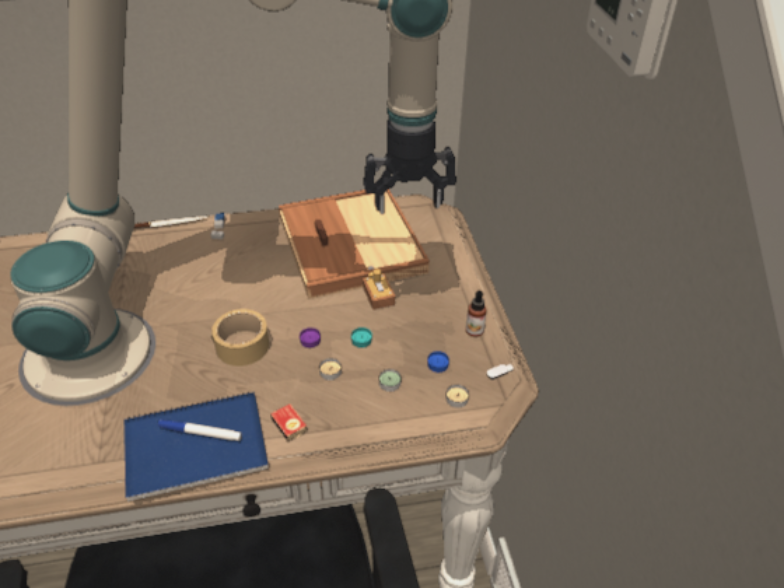

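The wrist view shows two cream lights and one green (view px 236,378 / 445,462 / 338,420). Purple, turquoise and blue are decoys. The case is yawed about +7°, with its bolt knob at (340,173).

{"api": "apply_moves", "payload": {
  "deltas": [60,23,-32,0,-3,60,46,-64,0,-6,60,70,-95,0,-7,60,70,-95,0,-7,60,70,-95,0,-7],
  "squeeze": 20
}}

```text
clock: 2.07
position: [0.4786, 0.071, 0.2488]
ee_rot: [0.0, 0.662, 0.75, 0.0]
contact_force: [0.5, -0.5, -0.5]
width: 0.06
gripper_force: 0.0
```

Run:
```python
from h import *
np.set_printoptions(precision=4,suppress=True)
p=get_image("wrist");save(p,"w1");print(p["position"],get_state()["position"])
for q,z in [("lid_handle",.0445),("bolt_knob",.0445),("cell_1",.005),("case",0)]:
  for fn in (place_of,find_in):
    for d in fn(q,p)[:6]:
        if d["score"]>.2: print(fn.__name__,q,round(d["score"],2),np.round(d["point"]),at_z(p,d["point"],z,True)[:2])
```

```text
[0.4682 0.1497 0.3727] [0.4801 0.0703 0.2489]
call lid_handle 0.96 [268.  43.] [0.4427 0.2165]
call lid_handle 0.83 [269.  81.] [0.448  0.1779]
call bolt_knob 0.6 [337. 200.] [0.5338 0.0645]
call bolt_knob 0.21 [268.  10.] [0.4377 0.2527]
call bolt_knob 0.96 [337. 201.] [0.5341 0.0645]
call cell_1 0.96 [269.  94.] [0.4478 0.1661]
call cell_1 0.85 [268.   9.] [0.4343 0.2653]
call cell_1 0.7 [270.  52.] [0.4432 0.2141]
call cell_1 0.69 [271. 141.] [0.456  0.1137]
call cell_1 0.92 [326.  92.] [0.5104 0.1775]
call case 0.62 [271.  50.] [0.4435 0.2174]
call case 0.71 [325.  93.] [0.5098 0.1765]
```

View pics/w1.png

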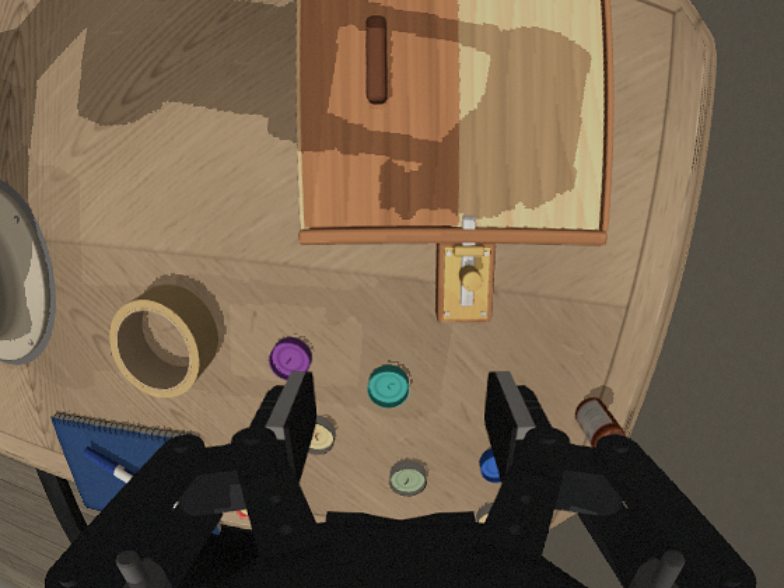

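Run:
```python
from h import *
p=get_image("wrist")
f=lambda u,v,z:at_z(p,(u/1.4,v/1.4),z,True)[:2]
for n,a,b,z in [("rail",(302,232),(604,234),.034),("front",(299,20),(301,228),.034),("back",(609,20),(601,230),.03),("handle",(376,20),(377,98),.0565),("lidback",(460,20),(459,228),.0325)]:
    A,B=f(*a,z),f(*b,z);print(n,A.round(4),B.round(4),np.degrees(np.arctan2(*(B-A)[::-1])).round(2),np.linalg.norm(B-A).round(4))
print("knobtop",f(473,273,.0565),f(470,286,.0325))
g=cv2.cvtColor(p["frame"],cv2.COLOR_RGB2HSV)
# fit case pose from network points
obs=np.array([[.4427,.2165],[.534,.0645],[.4478,.1661],[.4432,.2141],[.456,.1137],[.4343,.2653]])
mod=np.array([[0,0],[.0685,-.1595],[0,-.051],[0,0],[0,-.102],[0,.051]])
om,mm=obs.mean(0),mod.mean(0)
H=(mod-mm).T@(obs-om);yaw=np.arctan2(H[0,1]-H[1,0],H[0,0]+H[1,1])
Rm=np.array([[np.cos(yaw),-np.sin(yaw)],[np.sin(yaw),np.cos(yaw)]]);t=om-Rm@mm
print(np.degrees(yaw),t,(obs-(mod@Rm.T+t))*1000)
```

```text
rail [0.4031 0.083 ] [0.6398 0.1132] 7.28 0.2385
front [0.3832 0.2455] [0.4021 0.086 ] -83.21 0.1606
back [0.6201 0.2885] [0.6383 0.1156] -84.0 0.1739
handle [0.4424 0.2424] [0.4501 0.1862] -82.26 0.0568
lidback [0.5015 0.2581] [0.5213 0.0998] -82.88 0.1596
knobtop [0.53283538 0.07208729] [0.53695665 0.05558335]
7.984866467483381 [0.44230646 0.21494154] [[ 0.39354087  1.55845611]
 [ 1.70127239 -2.00336951]
 [-1.5909475   1.6640006 ]
 [ 0.89354087 -0.84154389]
 [-0.47543587 -0.23045491]
 [-0.92197076 -0.14708839]]
```

{"api": "apply_moves", "payload": {
  "deltas": [60,-5,26,20,0,60,-10,52,40,0,60,-10,52,80,0,60,-10,52,120,0,60,-10,52,120,0,60,-10,52,120,0]
}}

```text
clock: 3.07
position: [0.5314, 0.0663, 0.1267]
ee_rot: [-0.002, 0.663, 0.749, -0.002]
contact_force: [0.0, 0.0, 1.0]
width: 0.0603
gripper_force: 0.0
```

Run:
```python
from h import *
p=get_image("wrist");save(p,"w2");s=get_state();print(s["position"])
for q,z in [("lid_handle",.0445),("bolt_knob",.0445),("cell_1",.005)]:
  for fn in (place_of,find_in):
    for d in fn(q,p)[:6]:
        if d["score"]>.3: print(q,round(d["score"],2),np.round(d["point"]),at_z(p,d["point"],z,True)[:2].round(4))
```

```text
[0.53338336 0.06628767 0.12896366]
lid_handle 0.71 [199.  14.] [0.458  0.2044]
lid_handle 0.58 [194.  84.] [0.4602 0.1571]
bolt_knob 0.6 [288. 231.] [0.5318 0.066 ]
bolt_knob 0.59 [289. 228.] [0.5324 0.0687]
cell_1 0.92 [201. 140.] [0.4581 0.1163]
cell_1 0.84 [198.  76.] [0.4514 0.1658]
cell_1 0.77 [198.  15.] [0.4451 0.215 ]
cell_1 0.91 [282. 102.] [0.5172 0.151 ]
```

View pics/w2.png

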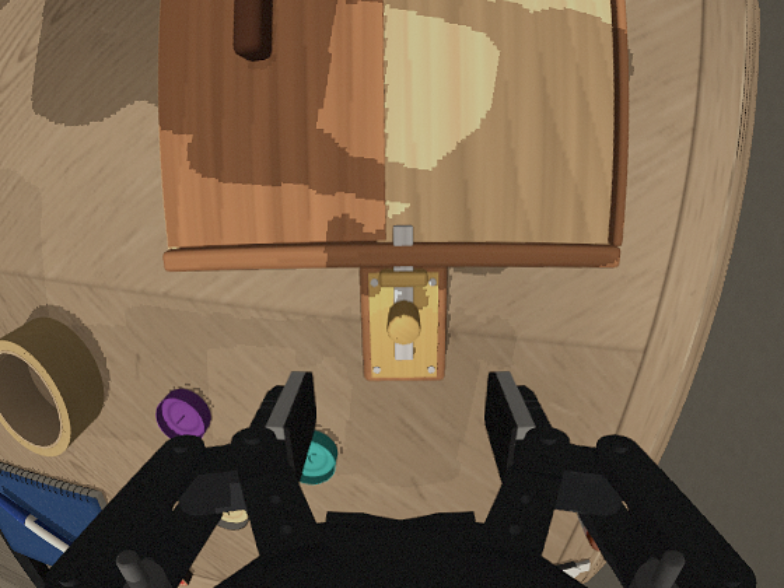

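The knob is centred between the fingers at (404,325), so I'm descending to grip it.

{"api": "apply_moves", "payload": {
  "deltas": [50,0,-1,35,0,40,0,-1,65,0,40,0,-1,75,0,40,0,-1,75,0,14,0,-1,75,0,10,0,-1,75,0,10,0,-1,75,0,10,0,-1,75,0,10,0,-1,75,0],
  "squeeze": 20
}}

```text
clock: 4.17
position: [0.5326, 0.0663, 0.0548]
ee_rot: [0.001, 0.663, 0.749, 0.001]
contact_force: [-1.6, -0.8, 6.7]
width: 0.0151
gripper_force: 22.2
```

{"api": "apply_moves", "payload": {
  "deltas": [10,-8,0,0,0,10,-16,0,0,0,10,-24,0,0,0,10,-30,0,0,0,10,-32,0,0,0,10,-32,0,0,0,10,-32,0,0,0]
}}

```text
clock: 4.75
position: [0.5362, 0.038, 0.0548]
ee_rot: [-0.001, 0.664, 0.748, 0.003]
contact_force: [-2.6, 12.7, 6.2]
width: 0.0148
gripper_force: 22.2
```

Run:
```python
from h import *
s=get_state();print(s["position"],s["contact_force"],s["width"])
```

```text
[0.53621367 0.03802535 0.05476918] [-2.63652862 12.68433897  6.18032315] 0.014792107874375435
```

{"api": "apply_moves", "payload": {
  "deltas": [10,-2,0,0,0,10,-4,0,0,0,10,-4,0,0,0]
}}

```text
clock: 5.0
position: [0.5361, 0.0377, 0.0547]
ee_rot: [-0.004, 0.665, 0.747, 0.005]
contact_force: [-2.6, 24.1, 7.4]
width: 0.0148
gripper_force: 22.2
```

{"api": "apply_moves", "payload": {
  "deltas": [40,4,0,0,0,40,4,0,0,0,40,4,0,0,0,40,4,0,-35,0,50,4,0,-65,0,50,40,-14,-65,0,50,78,-28,-65,0,50,116,-42,-65,0,50,154,-56,-65,0,50,193,-69,-65,0,50,193,-69,-65,0,50,193,-69,-65,0]
}}

```text
clock: 6.0
position: [0.4437, 0.2149, 0.1185]
ee_rot: [0.0, 0.661, 0.75, 0.0]
contact_force: [1.8, -1.0, -0.5]
width: 0.0498
gripper_force: 0.0
```

Run:
```python
from h import *
s=get_state();print(s["position"],s["ee_rot"],s["contact_force"])
p=get_image("wrist");save(p,"w3")
for q,z in [("lid_handle",.0445),("bolt_knob",.0445),("cell_1",.005)]:
  for fn in (place_of,find_in):
    for d in fn(q,p)[:6]:
        if d["score"]>.3: print(q,round(d["score"],2),np.round(d["point"]),at_z(p,d["point"],z,True)[:2].round(4))
```

```text
[0.44365672 0.21491294 0.11846363] [4.55191078e-04 6.61019634e-01 7.50368455e-01 1.34595123e-04] [ 1.8191149  -1.01422822 -0.54628782]
lid_handle 0.87 [284. 230.] [0.4418 0.2178]
lid_handle 0.85 [283. 180.] [0.4372 0.2511]
cell_1 0.91 [284. 144.] [0.4352 0.2692]
cell_1 0.88 [289. 214.] [0.4455 0.2166]
cell_1 0.72 [288.  74.] [0.4314 0.3208]
cell_1 0.61 [286. 323.] [0.4562 0.1141]
cell_1 0.55 [284. 271.] [0.448  0.1669]
cell_1 0.56 [344. 170.] [0.4822 0.2563]
```

View pics/w3.png

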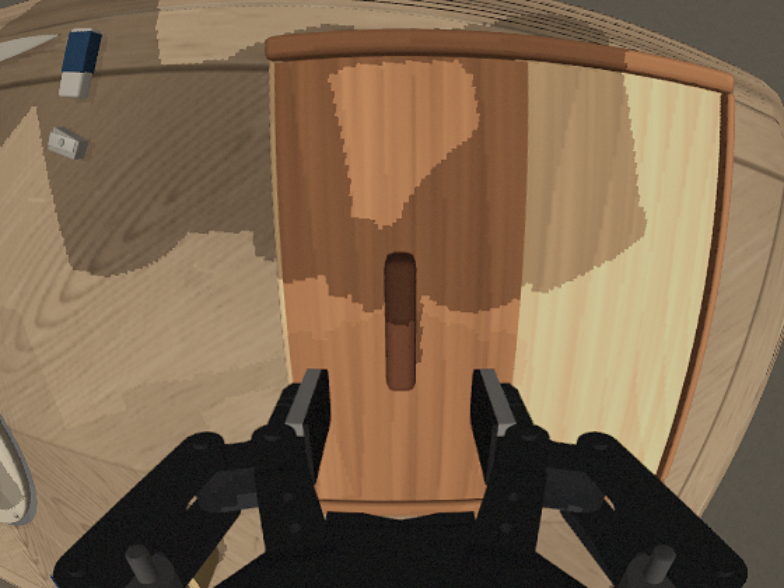

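{"api": "apply_moves", "payload": {
  "deltas": [45,1,0,35,0,40,1,0,60,0,40,1,0,65,0,40,1,0,65,0,12,1,0,65,0,8,1,0,65,0,8,1,0,65,0,8,1,0,65,0,8,1,0,65,0],
  "squeeze": 30
}}

```text
clock: 7.1
position: [0.4453, 0.2148, 0.0546]
ee_rot: [0.001, 0.662, 0.749, 0.001]
contact_force: [0.4, -1.2, 5.7]
width: 0.0132
gripper_force: 32.8
```

Run:
```python
from h import *
s=get_state();print(s["position"],s["contact_force"],s["width"])
```

```text
[0.44526008 0.21481474 0.05463022] [ 0.40784635 -1.24116321  5.71710394] 0.013207162633134028
```

{"api": "apply_moves", "payload": {
  "deltas": [8,0,10,0,0,8,0,25,0,0,8,0,40,0,0,8,0,55,0,0,8,0,70,0,0,8,0,85,0,0,8,0,98,0,0,8,0,108,0,0,8,0,114,0,0,8,0,118,0,0,8,0,118,0,0]
}}

```text
clock: 8.02
position: [0.559, 0.2298, 0.0546]
ee_rot: [-0.002, 0.663, 0.749, -0.001]
contact_force: [-6.7, 0.8, 10.6]
width: 0.0133
gripper_force: 33.6
```

{"api": "apply_moves", "payload": {
  "deltas": [8,0,2,0,0,8,0,4,0,0,8,0,4,0,0]
}}

```text
clock: 8.27
position: [0.5591, 0.2299, 0.0546]
ee_rot: [-0.004, 0.663, 0.749, -0.004]
contact_force: [-14.7, 0.4, 16.7]
width: 0.0134
gripper_force: 34.8
```

{"api": "apply_moves", "payload": {
  "deltas": [40,0,-3,0,0,40,0,-3,0,0,40,0,-3,0,0,50,0,-3,-35,0,60,0,-3,-75,0,60,0,-3,-115,0,60,-40,-10,-125,0,60,-80,-18,-130,0],
  "squeeze": 20
}}

```text
clock: 8.93
position: [0.5602, 0.1491, 0.1871]
ee_rot: [0.003, 0.661, 0.75, 0.004]
contact_force: [0.3, -0.5, -0.3]
width: 0.06
gripper_force: 0.0
```

{"api": "apply_moves", "payload": {
  "deltas": [60,-38,-8,-3,0,60,-76,-16,-6,0,60,-114,-24,-9,0,60,-152,-32,-12,0,60,-190,-40,-15,0,60,-228,-48,-18,0,60,-266,-56,-20,0,60,-304,-64,-20,0,60,-342,-72,-20,0,60,-380,-79,-20,0,60,-380,-79,-20,0,60,-380,-79,-20,0]
}}

```text
clock: 9.93
position: [0.5251, -0.2413, 0.203]
ee_rot: [0.0, 0.664, 0.748, 0.0]
contact_force: [-0.4, 1.1, -0.1]
width: 0.06
gripper_force: 0.0
```

```bash
cat > look.py <<'E'
from h import *
import sys
s=get_state();print(np.round(s["position"],4),s["clock"],s["width"],np.round(s["contact_force"],1))
a=np.array(rot(s["ee_rot"]));print("yaw",np.degrees(np.arctan2(a[1,1],a[0,1])).round(2))
p=get_image("wrist");save(p,sys.argv[1])
for d in place_of("light_1",p)[:9]:
    if d["score"]>.25:
        u,v=np.array(d["point"]).astype(int); pt=at_z(p,d["point"],0.,True)[:2]
        c=proj(p,[*pt,.013],True); c=np.array(c).astype(int)
        w=p["frame"][max(c[1]-2,0):c[1]+3,max(c[0]-2,0):c[0]+3].reshape(-1,3).mean(0)
        e=a.T@np.array([*(pt-np.array(s["position"])[:2]),0])
        print(round(d["score"],2),[u,v],pt.round(4),w.round(),"tool mm",(e[:2]*1000).round(1))
E
python3 look.py w4
```

```text
[ 0.5251 -0.2413  0.203 ] 9.9333 0.059986583385271124 [-0.4  1.1 -0.1]
yaw 6.75
0.95 [np.int64(379), np.int64(174)] [ 0.6202 -0.2137] [185. 163. 124.] tool mm [16.2 97.7]
0.92 [np.int64(375), np.int64(97)] [ 0.6029 -0.1351] [ 49.  85. 146.] tool mm [96.3 89.8]
0.89 [np.int64(192), np.int64(61)] [ 0.4156 -0.1193] [232. 211. 164.] tool mm [134.  -94.3]
0.72 [np.int64(286), np.int64(110)] [ 0.516  -0.1619] [162. 175. 143.] tool mm [79.9  0.4]
0.7 [np.int64(264), np.int64(5)] [ 0.4819 -0.0555] [ 92. 191. 179.] tool mm [189.5 -21. ]
```

View pics/w4.png

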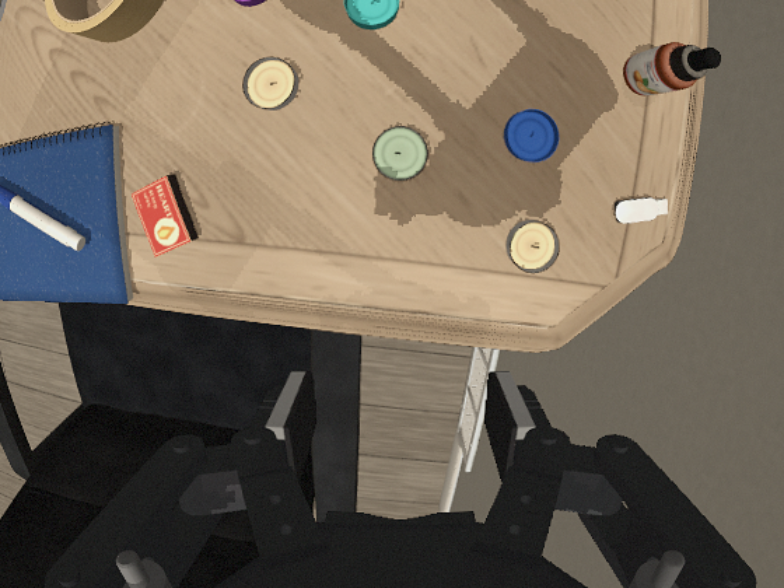

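{"api": "apply_moves", "payload": {
  "deltas": [58,5,33,20,0,58,10,65,40,0,58,16,98,60,0,58,16,98,100,0,58,16,98,138,0,58,16,98,165,0,58,16,98,180,0,58,16,98,180,0,58,16,98,180,0]
}}

```text
clock: 10.78
position: [0.6202, -0.2091, 0.0227]
ee_rot: [-0.001, 0.662, 0.75, -0.0]
contact_force: [1.2, -0.5, 1.6]
width: 0.0578
gripper_force: 0.0
```

{"api": "apply_moves", "payload": {
  "deltas": [46,0,0,0,0,40,0,0,0,0,36,0,0,0,0,34,0,0,0,0,34,0,0,0,0,34,0,0,0,0,34,0,0,0,0],
  "squeeze": 22
}}

```text
clock: 11.37
position: [0.6217, -0.2111, 0.0257]
ee_rot: [0.002, 0.663, 0.749, 0.001]
contact_force: [0.6, 1.2, 7.2]
width: 0.0364
gripper_force: 21.7
```

{"api": "apply_moves", "payload": {
  "deltas": [34,0,0,-15,0,34,0,0,-40,0,34,0,0,-70,0,34,0,0,-100,0,34,20,-6,-110,0,34,50,-15,-110,0,34,82,-25,-110,0,34,115,-36,-110,0,34,148,-46,-110,0,34,181,-56,-110,0,34,214,-66,-110,0,34,247,-77,-110,0]
}}

```text
clock: 12.37
position: [0.5132, 0.0258, 0.134]
ee_rot: [0.001, 0.663, 0.749, 0.001]
contact_force: [0.1, 0.6, -0.2]
width: 0.0367
gripper_force: 22.1
```

{"api": "apply_moves", "payload": {
  "deltas": [34,33,-10,0,0,34,66,-20,0,0,34,99,-31,0,0,34,125,-39,0,0,34,140,-44,0,0,34,147,-46,0,0,34,147,-46,0,0,34,147,-46,0,0]
}}

```text
clock: 13.03
position: [0.4508, 0.1647, 0.1337]
ee_rot: [0.001, 0.662, 0.749, 0.0]
contact_force: [-0.7, -0.7, -0.6]
width: 0.0364
gripper_force: 22.1
```

```bash
cat > cell.py <<'E'
from h import *
import sys
s=get_state();P=np.array(s["position"]);print(P.round(4),s["clock"],s["width"],s["gripper_force"],np.round(s["contact_force"],1))
a=np.array(rot(s["ee_rot"]));print("yaw",np.degrees(np.arctan2(a[1,1],a[0,1])).round(2))
p=get_image("wrist");save(p,sys.argv[1])
for q,z in [("cell_1",.005),("lid_handle",.0445)]:
    for d in place_of(q,p)[:8]:
        if d["score"]>.3:
            pt=at_z(p,d["point"],z,True)[:2];e=a.T@np.array([*(pt-P[:2]),0])
            print(q,round(d["score"],2),np.round(d["point"]),pt.round(4),"tool mm",(e[:2]*1000).round(1))
E
python3 cell.py w5
```

```text
[0.4508 0.1647 0.1337] 13.0333 0.03644487125720144 22.09152102470398 [-0.7 -0.7 -0.6]
yaw 7.04
cell_1 0.96 [282. 206.] [0.4471 0.1672] tool mm [ 2.9 -3.4]
cell_1 0.96 [282.  16.] [0.4284 0.3184] tool mm [155.3  -3.4]
cell_1 0.87 [283.  78.] [0.4357 0.2683] tool mm [104.6  -2.3]
cell_1 0.56 [284. 143.] [0.4427 0.2183] tool mm [54.2 -1.4]
lid_handle 0.6 [445. 153.] [0.5564 0.2335] tool mm [ 55.3 113.3]
```

View pics/w5.png

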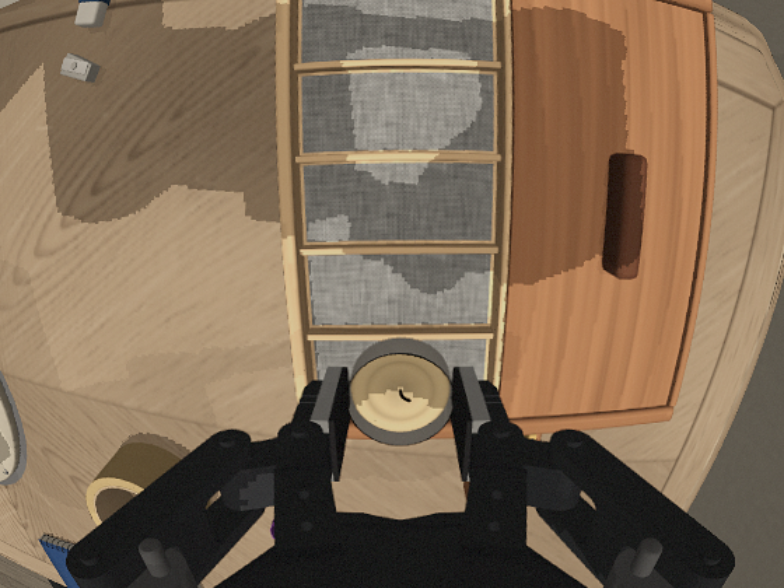

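The light is held (rim centre near 400,392). Dividers show at rows 336, 250, 158 and 66. Next I compute the offsets from these.

Run:
```python
from h import *
s=get_state();P=np.array(s["position"]);a=rot(s["ee_rot"]);p=get_image("wrist")
T=lambda u,v,z:((a.T@(at_z(p,(u/1.4,v/1.4),z,True)-P))[:2]*1000).round(1)
for v in (336,250,158,66): print("div",v,T(400,v,.017))
print("walls",T(308,285,.005),T(493,285,.005),"front/back top",T(296,250,.026),T(501,250,.026))
for z in (.13,.135,.14): print("light rim",z,T(400,392,z),T(349,392,z),T(452,392,z))
p2=get_image("side");print([ (round(d["score"],2),at_z(p2,d["point"],.005)[:2].round(4)) for d in place_of("cell_1",p2)[:5]])
```

```text
div 336 [-21.3  -0.4]
div 250 [28.7 -0.5]
div 158 [78.  -0.5]
div 66 [127.2  -0.5]
walls [  5.6 -54.3] [ 5.7 54. ] front/back top [ 31.1 -55.3] [31.1 52.7]
light rim 0.13 [ 6.5 -0.4] [  6.4 -16.8] [ 6.4 16.3]
light rim 0.135 [ 9.4 -0.4] [  9.3 -16.2] [ 9.3 15.7]
light rim 0.14 [12.3 -0.4] [ 12.1 -15.5] [12.1 15. ]
[(0.81, array([0.4406, 0.1606])), (0.74, array([0.4517, 0.1129])), (0.64, array([0.4256, 0.2975])), (0.61, array([0.4506, 0.2678])), (0.56, array([0.43  , 0.2043]))]
```

{"api": "apply_moves", "payload": {
  "deltas": [34,2,0,30,0,34,2,0,60,0,34,2,0,80,0,34,2,0,92,0,34,2,0,98,0,34,2,0,100,0,34,2,0,100,0,34,2,0,100,0]
}}

```text
clock: 14.0
position: [0.4508, 0.1671, 0.034]
ee_rot: [0.001, 0.663, 0.749, 0.001]
contact_force: [0.5, -0.0, -0.4]
width: 0.0361
gripper_force: 22.1
```

{"api": "apply_moves", "payload": {
  "deltas": [34,0,0,1,0,34,0,0,2,0,34,0,0,2,0,34,0,0,2,0]
}}

```text
clock: 14.33
position: [0.4502, 0.1671, 0.0317]
ee_rot: [0.0, 0.663, 0.749, 0.0]
contact_force: [-0.3, 0.1, -0.1]
width: 0.0361
gripper_force: 22.1
```

Run:
```python
from h import *
s=get_state();print(s["position"],s["contact_force"],s["width"])
```

```text
[0.45015807 0.16712659 0.0316791 ] [-0.26405352  0.14659262 -0.14161926] 0.03608672129793236
```

{"api": "apply_moves", "payload": {
  "deltas": [34,0,0,1,0,34,0,0,1.5,0,34,0,0,1.5,0,34,0,0,1.5,0]
}}

```text
clock: 14.67
position: [0.4503, 0.1672, 0.0306]
ee_rot: [0.0, 0.663, 0.749, 0.0]
contact_force: [-1.5, -0.5, 7.5]
width: 0.0362
gripper_force: 22.7
```

{"api": "apply_moves", "payload": {
  "deltas": [42,0,0,0,0,52,0,0,0,0,56,0,0,0,0,56,0,0,-5,0,56,0,0,-35,0,56,0,0,-70,0,56,0,0,-105,0,56,-38,3,-110,0,56,-76,6,-110,0,56,-114,9,-110,0,56,-152,12,-110,0,56,-190,15,-110,0],
  "squeeze": 20
}}

```text
clock: 15.67
position: [0.488, -0.0213, 0.1403]
ee_rot: [0.0, 0.662, 0.749, 0.0]
contact_force: [1.0, 0.9, -0.1]
width: 0.0562
gripper_force: 0.0
```

{"api": "apply_moves", "payload": {
  "deltas": [58,-38,3,0,0,58,-76,6,0,0,58,-114,9,0,0,58,-144,10,0,0,58,-144,10,0,0,58,-144,10,0,0,58,-144,10,0,0]
}}

```text
clock: 16.25
position: [0.5148, -0.1608, 0.1396]
ee_rot: [-0.001, 0.663, 0.749, 0.0]
contact_force: [-0.4, -0.3, 0.6]
width: 0.058
gripper_force: 0.0
```

```bash
python3 look.py w6
```

```text
[ 0.5148 -0.1608  0.1396] 16.25 0.05801974663965293 [-0.4 -0.3  0.6]
yaw 6.96
0.89 [np.int64(175), np.int64(142)] [ 0.4156 -0.116 ] [208. 188. 141.] tool mm [ 56.5 -93.1]
0.85 [np.int64(390), np.int64(185)] [ 0.6018 -0.1314] [ 62. 106. 177.] tool mm [18.7 89.9]
0.79 [np.int64(285), np.int64(206)] [ 0.514  -0.1606] [109. 119.  95.] tool mm [ 0.3 -0.8]
0.6 [np.int64(158), np.int64(47)] [ 0.392  -0.0358] [146.  80. 158.] tool mm [ 139.  -106.8]
0.55 [np.int64(264), np.int64(71)] [ 0.4843 -0.0518] [ 57. 133. 123.] tool mm [111.9 -17.1]
```

Well centred. The green light is at (0,-1) mm in tool axes, so I'll descend 114 mm to about z 0.025.

{"api": "apply_moves", "payload": {
  "deltas": [58,0,-1,40,0,58,0,-1,75,0,58,0,-1,100,0,58,0,-1,114,0,58,0,-1,114,0,46,0,-1,114,0,40,0,-1,114,0,36,0,-1,114,0,34,0,-1,114,0,34,0,-1,114,0,34,0,-1,114,0,34,0,-1,114,0],
  "squeeze": 22
}}

```text
clock: 17.35
position: [0.5156, -0.1616, 0.0273]
ee_rot: [0.001, 0.663, 0.749, 0.001]
contact_force: [-0.2, 3.1, 5.8]
width: 0.0362
gripper_force: 22.4
```

{"api": "apply_moves", "payload": {
  "deltas": [34,0,0,-15,0,34,0,0,-40,0,34,0,0,-70,0,34,0,0,-95,0,34,20,-1,-105,0,34,50,-3,-105,0,34,83,-5,-105,0,34,116,-7,-105,0,34,149,-9,-105,0,34,182,-11,-105,0,34,215,-13,-105,0,34,248,-15,-105,0]
}}

```text
clock: 18.35
position: [0.4689, 0.084, 0.1313]
ee_rot: [0.0, 0.663, 0.749, 0.0]
contact_force: [1.0, -0.7, -1.0]
width: 0.0363
gripper_force: 22.1
```

{"api": "apply_moves", "payload": {
  "deltas": [34,33,-2,0,0,34,66,-4,0,0,34,99,-6,0,0,34,122,-8,0,0,34,133,-9,0,0,34,137,-10,0,0,34,137,-10,0,0,34,137,-10,0,0]
}}

```text
clock: 19.02
position: [0.4429, 0.2166, 0.1308]
ee_rot: [0.0, 0.663, 0.749, -0.0]
contact_force: [0.6, -0.7, -0.5]
width: 0.0364
gripper_force: 22.1
```

```bash
python3 cell.py w7
```

```text
[0.4429 0.2166 0.1308] 19.0167 0.03637701198660431 22.076596319675446 [ 0.6 -0.7 -0.5]
yaw 6.99
cell_1 0.71 [288. 210.] [0.4443 0.2179] tool mm [1.1 1.5]
cell_1 0.63 [288. 312.] [0.4571 0.1186] tool mm [-99.    2.1]
cell_1 0.62 [285.  80.] [0.4292 0.319 ] tool mm [103.3  -1.2]
cell_1 0.59 [284. 147.] [0.4348 0.2677] tool mm [51.7 -1.8]
lid_handle 0.85 [442. 225.] [0.5585 0.2324] tool mm [  1.6 116.6]
```

View pics/w7.png

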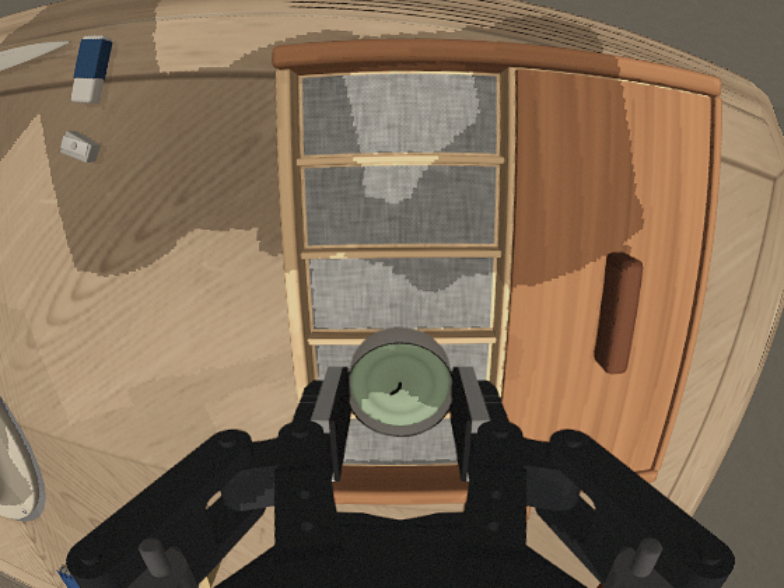

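{"api": "apply_moves", "payload": {
  "deltas": [34,0,0,30,0,34,0,0,60,0,34,0,0,80,0,34,0,0,90,0,34,0,0,95,0,34,0,0,96,0,34,0,0,96,0,34,0,0,97,0,34,0,0,97,0,34,0,0,97,0]
}}

```text
clock: 20.0
position: [0.4433, 0.2177, 0.0346]
ee_rot: [0.0, 0.663, 0.749, 0.001]
contact_force: [0.6, -0.8, 0.4]
width: 0.0361
gripper_force: 22.1
```

{"api": "apply_moves", "payload": {
  "deltas": [34,0,0,1,0,34,0,0,1,0,34,0,0,1.5,0,34,0,0,1.5,0]
}}

```text
clock: 20.33
position: [0.4429, 0.2176, 0.0324]
ee_rot: [0.0, 0.663, 0.749, 0.0]
contact_force: [-0.3, -0.6, -0.1]
width: 0.0358
gripper_force: 22.2
```

{"api": "apply_moves", "payload": {
  "deltas": [34,0,0,1,0,34,0,0,1.5,0,34,0,0,1.5,0,34,0,0,1.5,0]
}}

```text
clock: 20.67
position: [0.4429, 0.2177, 0.0322]
ee_rot: [0.0, 0.663, 0.749, 0.0]
contact_force: [-2.1, -2.1, 13.3]
width: 0.0361
gripper_force: 23.3
```

{"api": "apply_moves", "payload": {
  "deltas": [42,0,0,-1,0,52,0,0,-1,0,56,0,0,-1,0,56,0,0,-5,0,56,0,0,-35,0,56,0,0,-70,0,56,0,0,-105,0,56,-37,-8,-107,0,56,-74,-16,-107,0,56,-111,-24,-107,0,56,-148,-32,-107,0,56,-185,-40,-107,0],
  "squeeze": 20
}}

```text
clock: 21.67
position: [0.425, 0.0277, 0.1381]
ee_rot: [0.0, 0.662, 0.749, 0.0]
contact_force: [0.4, -0.7, -0.3]
width: 0.0561
gripper_force: 0.0
```

{"api": "apply_moves", "payload": {
  "deltas": [58,-37,-8,0,0,58,-74,-16,0,0,58,-111,-24,0,0,58,-144,-28,0,0,58,-144,-28,0,0,58,-144,-28,0,0,58,-144,-28,0,0]
}}

```text
clock: 22.25
position: [0.4149, -0.1168, 0.1376]
ee_rot: [-0.001, 0.663, 0.749, 0.0]
contact_force: [-1.0, 0.2, 0.4]
width: 0.0579
gripper_force: 0.0
```

```bash
python3 look.py w8
```

```text
[ 0.4149 -0.1168  0.1376] 22.25 0.05788009476884457 [-1.   0.2  0.4]
yaw 6.94
0.92 [np.int64(469), np.int64(246)] [ 0.5995 -0.1346] [ 57. 101. 173.] tool mm [-39.9 181. ]
0.77 [np.int64(376), np.int64(141)] [ 0.482  -0.0519] [ 48. 117. 108.] tool mm [56.4 74.4]
0.74 [np.int64(270), np.int64(108)] [ 0.3922 -0.0377] [141.  80. 153.] tool mm [ 81.3 -13. ]
0.58 [np.int64(289), np.int64(206)] [ 0.4171 -0.116 ] [161. 140. 104.] tool mm [0.5 2.2]
```

{"api": "apply_moves", "payload": {
  "deltas": [58,0,1,40,0,58,0,1,75,0,58,0,1,100,0,58,0,1,112,0,58,0,1,112,0,46,0,1,112,0,40,0,1,112,0,36,0,1,112,0,34,0,1,112,0,34,0,1,112,0,34,0,1,112,0,34,0,1,112,0],
  "squeeze": 22
}}

```text
clock: 23.35
position: [0.4174, -0.1172, 0.0269]
ee_rot: [0.001, 0.663, 0.749, 0.001]
contact_force: [1.3, 3.4, 6.9]
width: 0.0361
gripper_force: 22.4
```

{"api": "apply_moves", "payload": {
  "deltas": [34,0,0,-15,0,34,0,0,-40,0,34,0,0,-70,0,34,0,0,-95,0,34,20,4,-105,0,34,50,9,-105,0,34,83,15,-105,0,34,116,21,-105,0,34,149,27,-105,0,34,182,33,-105,0,34,215,39,-105,0,34,248,45,-105,0]
}}

```text
clock: 24.35
position: [0.4306, 0.1358, 0.1313]
ee_rot: [0.001, 0.663, 0.749, 0.0]
contact_force: [0.0, -0.2, 0.3]
width: 0.0362
gripper_force: 22.1
```

{"api": "apply_moves", "payload": {
  "deltas": [34,33,6,0,0,34,66,12,0,0,34,99,17,0,0,34,122,20,0,0,34,130,21,0,0,34,132,21,0,0,34,132,21,0,0,34,132,21,0,0]
}}

```text
clock: 25.02
position: [0.4353, 0.2667, 0.1307]
ee_rot: [0.0, 0.663, 0.749, -0.001]
contact_force: [-0.3, 0.0, -0.6]
width: 0.036
gripper_force: 22.1
```

```bash
python3 cell.py w9
```

```text
[0.4353 0.2667 0.1307] 25.0167 0.03604094290573955 22.09626406431198 [-0.3  0.  -0.6]
yaw 6.97
cell_1 0.94 [287. 145.] [0.4294 0.3195] tool mm [53.1  0.6]
cell_1 0.73 [290. 354.] [0.4577 0.1155] tool mm [-152.8    3.9]
cell_1 0.68 [287. 210.] [0.4354 0.2671] tool mm [0.4 0.2]
lid_handle 0.86 [432. 281.] [0.5562 0.2351] tool mm [-46.1 116.2]
```

View pics/w9.png

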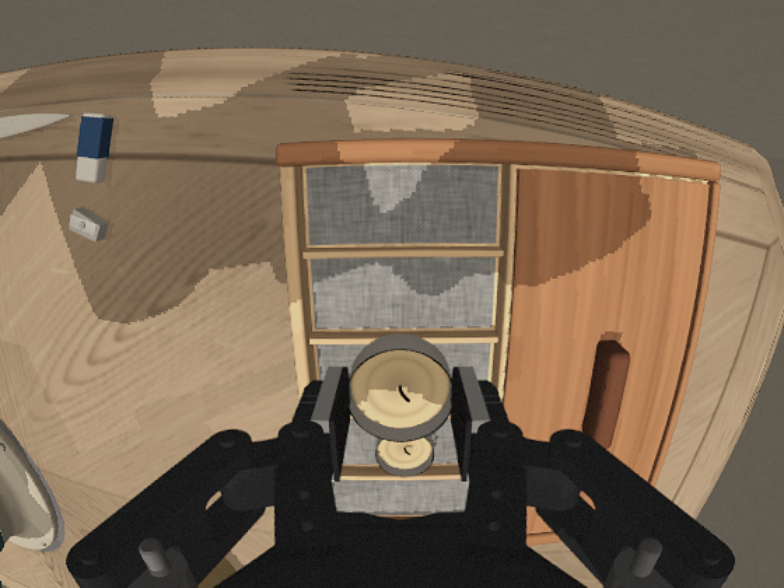

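The first cream light lies flat in cell 2 (404,452), and the held one is aligned over cell 4.

{"api": "apply_moves", "payload": {
  "deltas": [34,1,0,30,0,34,1,0,60,0,34,1,0,80,0,34,1,0,90,0,34,1,0,95,0,34,1,0,97,0,34,1,0,97.5,0,34,1,0,98,0,34,1,0,98,0,34,1,0,98,0]
}}

```text
clock: 26.0
position: [0.4361, 0.2694, 0.0337]
ee_rot: [0.0, 0.663, 0.749, 0.001]
contact_force: [-1.3, -0.5, 0.4]
width: 0.0361
gripper_force: 22.1
```

{"api": "apply_moves", "payload": {
  "deltas": [34,0,0,1,0,34,0,0,1.5,0,34,0,0,2,0,34,0,0,2,0,34,0,0,2,0]
}}

```text
clock: 26.42
position: [0.4358, 0.2693, 0.032]
ee_rot: [0.0, 0.663, 0.749, 0.001]
contact_force: [-1.2, 0.4, 8.4]
width: 0.0362
gripper_force: 22.9
```

{"api": "apply_moves", "payload": {
  "deltas": [42,0,0,-1,0,52,0,0,-1,0,56,0,0,-1,0,56,0,0,-5,0,56,0,0,-35,0,56,0,0,-75,0,56,0,0,-105,0,56,-37,0,-107,0,56,-74,0,-107,0,56,-105,20,-107,0,56,-105,20,-107,0,56,-105,20,-107,0],
  "squeeze": 20
}}

```text
clock: 27.42
position: [0.4692, 0.166, 0.1381]
ee_rot: [0.0, 0.664, 0.748, 0.0]
contact_force: [-0.6, -0.0, -0.6]
width: 0.0562
gripper_force: 0.0
```

```bash
python3 cell.py w10
python3 - <<'E'
from h import *
p=get_image("side")
for d in place_of("light_1",p):
    if d["score"]>.2:
        u,v=np.array(d["point"]).astype(int);print(round(d["score"],2),[int(u),int(v)],at_z(p,d["point"],0)[:2].round(3),p["frame"][v-4:v,u-1:u+2].reshape(-1,3).mean(0).round())
E
```

```text
[0.4692 0.166  0.1381] 27.4167 0.05617958246201105 0.0 [-0.6 -0.  -0.6]
yaw 6.8
cell_1 0.97 [266. 261.] [0.4573 0.1159] tool mm [-48.3 -17.7]
cell_1 0.63 [259.  18.] [0.4299 0.318 ] tool mm [155.6 -20.9]
lid_handle 0.92 [420. 151.] [0.5568 0.2319] tool mm [55.  94.8]
lid_handle 0.73 [264. 207.] [0.4519 0.177 ] tool mm [ 13.  -15.8]
0.7 [232, 188] [0.442 0.168] [230. 202. 146.]
0.68 [222, 243] [ 0.392 -0.044] [143.  76. 162.]
0.66 [258, 239] [ 0.483 -0.045] [ 72. 165. 155.]
0.61 [313, 260] [ 0.607 -0.137] [ 62. 104. 194.]
0.57 [233, 188] [0.446 0.165] [222. 193. 139.]
0.55 [223, 165] [0.429 0.277] [216. 192. 142.]
0.46 [228, 177] [0.437 0.219] [102. 110.  90.]
```

View pics/w10.png

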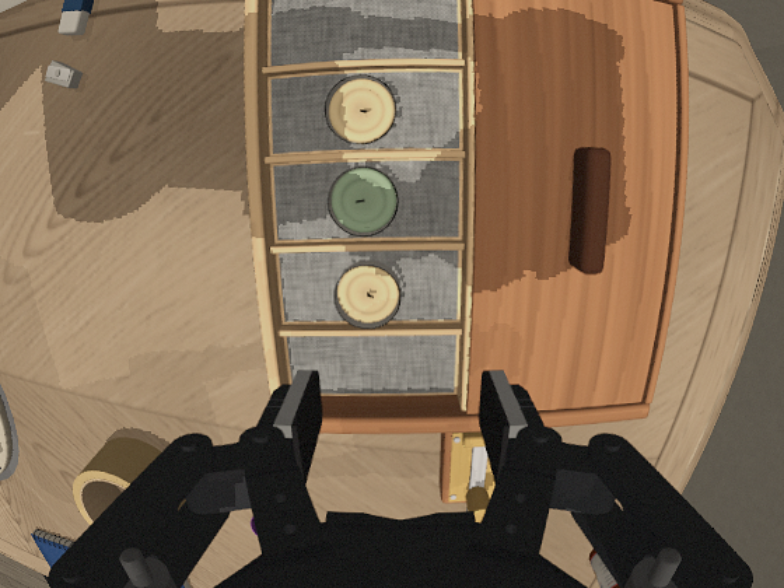

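All three lights lie flat: cream (361,110), green (362,201), cream (368,295). Next I close the lid.

{"api": "apply_moves", "payload": {
  "deltas": [50,18,32,0,0,50,36,64,0,0,45,53,96,0,0,40,53,96,30,0,40,53,96,60,0,40,53,96,83,0,40,53,96,83,0,12,53,96,83,0,8,53,96,83,0,8,53,96,83,0,8,53,96,83,0,8,53,96,83,0],
  "squeeze": 30
}}

```text
clock: 28.67
position: [0.5579, 0.2324, 0.0563]
ee_rot: [0.001, 0.663, 0.749, 0.002]
contact_force: [0.4, 3.1, 0.7]
width: 0.0134
gripper_force: 33.3
```

{"api": "apply_moves", "payload": {
  "deltas": [8,0,-10,0,0,8,0,-25,0,0,8,0,-40,0,0,8,0,-55,0,0,8,0,-70,0,0,8,0,-85,0,0,8,0,-98,0,0,8,0,-108,0,0,8,0,-114,0,0,8,0,-118,0,0,8,0,-118,0,0]
}}

```text
clock: 29.58
position: [0.4432, 0.2173, 0.0563]
ee_rot: [0.003, 0.662, 0.749, 0.003]
contact_force: [6.4, -1.8, 1.2]
width: 0.0133
gripper_force: 33.5
```

{"api": "apply_moves", "payload": {
  "deltas": [8,0,-2,0,0,8,0,-4,0,0,8,0,-4,0,0]
}}

```text
clock: 29.83
position: [0.4431, 0.2173, 0.0563]
ee_rot: [0.005, 0.662, 0.749, 0.006]
contact_force: [13.6, -1.4, -5.5]
width: 0.0133
gripper_force: 33.2
```

{"api": "apply_moves", "payload": {
  "deltas": [30,0,5,0,0,40,0,5,0,0,40,0,5,0,0,50,0,5,-35,0,50,0,5,-65,0,50,-37,20,-65,0,50,-74,35,-65,0,50,-111,50,-65,0,50,-145,62,-65,0,50,-167,73,-65,0,50,-167,73,-65,0,50,-167,73,-65,0]
}}

```text
clock: 30.83
position: [0.5279, 0.059, 0.1193]
ee_rot: [-0.001, 0.664, 0.748, -0.001]
contact_force: [-0.3, 0.3, -0.1]
width: 0.0503
gripper_force: 0.0
```

Run:
```python
from h import *
s=get_state();P=np.array(s["position"]);a=rot(s["ee_rot"]);print(P.round(4))
print("to last knob grip",(a.T@(np.array([.5361,.0377,.0547])-P)*1000).round(1))
p=get_image("wrist")
for d in find_in("bolt_knob",p)[:3]+place_of("bolt_knob",p)[:3]+place_of("lid_handle",p)[:2]:
    w=at_z(p,d["point"],.0445,True);print(round(d["score"],2),w[:2].round(4),(a.T@(w-P)*1000).round(1)[:2])
```

```text
[0.5279 0.059  0.1193]
to last knob grip [-22.2   5.8  64.6]
0.71 [0.5167 0.1453] [87.  -0.7]
0.7 [0.535 0.048] [-11.8   5.9]
0.71 [0.5375 0.0379] [-22.1   7.2]
```

{"api": "apply_moves", "payload": {
  "deltas": [45,-22,6,10,0,40,-22,6,40,0,40,-22,6,64,0,40,-22,6,64,0,40,-22,6,64,0,12,-22,6,64,0,10,-22,6,64,0,10,-22,6,64,0,10,-22,6,64,0,10,-22,6,64,0],
  "squeeze": 25
}}

```text
clock: 31.87
position: [0.5363, 0.0391, 0.0573]
ee_rot: [-0.0, 0.662, 0.749, -0.0]
contact_force: [-5.3, 1.0, 6.7]
width: 0.0147
gripper_force: 24.7
```

{"api": "apply_moves", "payload": {
  "deltas": [10,8,0,0,0,10,16,0,0,0,10,24,0,0,0,10,30,0,0,0,10,32,0,0,0,10,34,0,0,0,10,34,0,0,0]
}}

```text
clock: 32.45
position: [0.5325, 0.0692, 0.0573]
ee_rot: [0.002, 0.661, 0.75, -0.003]
contact_force: [-4.7, -11.8, 6.6]
width: 0.0145
gripper_force: 24.7
```

{"api": "apply_moves", "payload": {
  "deltas": [10,3,0,0,0,10,4,0,0,0,10,4,0,0,0]
}}

```text
clock: 32.7
position: [0.5325, 0.0695, 0.0574]
ee_rot: [0.005, 0.66, 0.751, -0.005]
contact_force: [-3.8, -23.4, 6.8]
width: 0.0151
gripper_force: 24.7
```

{"api": "apply_moves", "payload": {
  "deltas": [30,-6,0,0,0,40,-6,0,0,0,40,-6,0,0,0,50,-6,0,-35,0,50,-6,0,-75,0,50,-20,-30,-115,0,50,-20,-60,-150,0,50,-20,-60,-150,0,50,-20,-60,-150,0]
}}

```text
clock: 33.45
position: [0.4756, 0.0497, 0.2092]
ee_rot: [0.002, 0.663, 0.749, 0.002]
contact_force: [-0.5, 0.2, -0.3]
width: 0.05
gripper_force: 0.0
```

Run:
```python
from h import *
p=get_image("wrist");save(p,"w11");print(get_state()["clock"])
for q in ("bolt_knob","lid_handle"):
  for d in place_of(q,p)[:3]: print(q,round(d["score"],2),at_z(p,d["point"],.0445,True)[:2].round(4))
```

```text
33.5
bolt_knob 0.77 [0.5313 0.0662]
lid_handle 0.81 [0.4419 0.2171]
lid_handle 0.43 [ 0.6596 -0.0406]
```

View pics/w11.png

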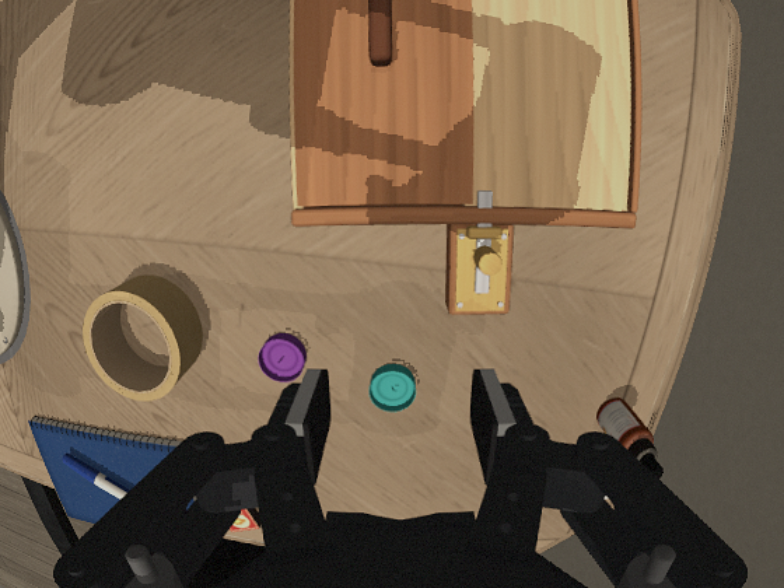

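The lid is shut, the bolt tongue is behind it (485,200) with the knob home at (488,260), and no wanted lights are left on the desk.

```bash
python3 -c "
from rig import *
print(sign_off())"
```

```text
the job is handed in; nothing more can be done
None
```

I put all three tea lights that were there (two cream, one green) flat in compartments 2 to 4, shut the lid fully, pushed the bolt home to its stop, and handed the job in; the result has not been reported.

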